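# Square a knife blank into the corner of fence and stop

## Task

Get the steel knife blank lined up for marking out: with the fingertips push it gently along the bench, without lifting it, until its straight back lies flush along the long bolted-down fence bar and its squared nose is up against the short stop block. Leave the punch, tin, hammer and wooden offcut where they are, and take the fingers away from the blank when it is in place.

Things in the scene. Friction and masses are not known exactly. Their poses are not given: they have to be found in the camera images.
- blank: Loose steel knife blank lying flat, 14 mm thick, 0.46-0.76 kg, slides at under 9 N. Origin: underside, middle of the 130 x 34 mm main part; +y to the nose, +x to the straight back. Main part (mm) x -17..17, y -65..65; nose x -3..17, to y 79, other corner cut at 45 deg; tang (narrow tail) x -5..13, to y -115. It starts 30-95 mm off the fence, within 0.25 rad of parallel, back to fence, nose to stop.
- back_nose (a point): Point on the blank's straight back, 7 mm above its underside, 60 mm from the middle towards the nose; same axes as the blank.
- back_tang (a point): Point on the blank's straight back, 7 mm above its underside, 60 mm from the middle towards the tang; same axes as the blank.
- nose (a point): Middle of the blank's squared nose end face (20 mm wide), 7 mm above its underside; same axes as the blank.
- tang_end (a point): Middle of the blank's tang end face (18 mm wide), 7 mm above its underside; same axes as the blank.
- fence: Dark steel bar bolted to the bench, 340 mm long, 24 wide, 22 high, bolt heads 6 mm higher; immovable. Origin: at bench height, middle of its working face, the long side nearest the robot. +y runs along that face towards the stop, +x away from the robot into the bar; the working face is its plane x = 0, the blank belongs at negative x.
- stop: Dark steel block bolted to the bench at the left part of the fence's working face, 46 mm across, 36 long, 22 high, bolt head 8 mm higher; immovable. Origin: at bench height, middle of its working face, which is its plane y = 0 and looks along -y at the blank's nose; axes parallel to the fence's. Origin 24 mm in front of the fence's working face.
- punch: Bystander: dark steel punch standing upright beyond the fence, 22 mm across, 95 mm high. Origin at its foot.
- tin: Bystander: round closed metal tin standing beyond the fence, 60 mm across, 85 mm high. Origin under its middle.
- hammer: Bystander: hammer lying on the bench to the left, nearer the robot than the stop; about 260 mm long. Origin near the middle of its length, under it.
- offcut: Bystander: wooden offcut block 50 x 70 x 35 mm lying on the bench to the right, nearer the robot than the blank's tang. Origin under its middle.

How it is judged:
By the outcome, as a careful person would: the job done as asked, in the order asked, and still so for the second after the job is handed in, with the robot touching nothing.
It also fails if it takes over 72 s, if anything falls off the work surface, if the arm or the gripper's body presses on something with over 40 N, if the wrist force passes 120 N, or if a joint passes its speed limit or range.

## Robot

A 6-joint arm with a two-finger parallel gripper is mounted at the origin on the work surface. World frame = base frame: x ahead of the robot, y to its left, z up, the work surface at z = 0. Lengths are in mm, angles in rad, forces in N, time in s.
With the tool pointing down it reaches from about 400 to 925 mm from the base axis. Payload 12.5 kg.
Tool frame: the origin (TCP) lies midway between the tips of the shut fingers; the grasp point (between the pads) lies 19 mm behind it; z points along the fingers, y is the line along which they close (so a half turn about z gives the same grasp; the last joint's range is limited). The gripper opens to 95 mm and grips with 3 to 60 N. Pads are 20 mm wide; open, the fingers measure 119 mm over their backs; the gripper's body (75 mm by 180 mm) begins 59 mm behind the grasp point.
Start: joints at [-1.213, 0.491, 1.559, -0, 1.092, -0.106], TCP at [279.618, -558.982, 214.661] pointing down, gripper open.
Joint ranges: [-3.1, 3.1], [-0.84, 2.19], [0.05, 2.79], [-1.13, 4.28], [0.06, 2.93], [-2.69, 2.69]. Speed limits (rad/s): [2.22, 2.22, 2.79, 3.14, 3.14, 3.14].

## Interface

Orientations are given as [roll, pitch, yaw] about the fixed x, y, z axes, in that order (R = Rz(yaw) Ry(pitch) Rx(roll)).
In Python, from cell import state, read_camera, job_done gives the robot as it stands.
- The arm moves only by the tool carry_out, never from a script. Its argument "moves" is a list of rows, each an object with "slide": the shift along the tool's x, y, z as a fraction of full scale, a list of three; "spin": the turn about the tool's z as a fraction of full scale. A call has 1 to 12 rows; each row shifts and turns the commanded pose from where the row before left it, along the tool's axes as they then stand; what a row does not reach is not made up. Full scale, the value 1, is 0.4 m for a shift and 30 degrees for a turn. A row lasts 1/12 s, in which the tool goes at most 41.7 mm and 7.16 degrees, less where a joint would pass 70% of its speed; a pose out of reach is approached as far as the arm can. A call with a number of a shift or a turn outside -1 to 1 is refused whole. A call with a gripper value outside its range is refused whole. "hand" is the closure, from 0 (fully open) to 1 (shut), set as the call begins (left out, the last holds). The fingers move at their own pace and stop on an object; the grip force is fixed at half the most. Time passes only in rows, so rows that do not move let the fingers close. It gives the time, the measured TCP pose, the force, the opening and the grip force at its end, in the units of the state.
- state(): the state, without advancing time (a new reading comes with each control period).
- read_camera(name): name is "scene" or "side" or "wrist"; returns a dict with "color" (400x640x3 uint8, red, green, blue), "K" (3x3 intrinsics, pixels), "R" (3x3) and "t" (3): a world point X has camera coordinates R X + t. Camera axes: x right, y down, z forward; pixel columns grow to the right and rows downward; lengths in mm; the calibration is good to about 2 mm. The wrist camera is an equidistant fisheye: a pixel r from the principal point sees the ray r / f radians off the axis. A picture is of the moment at which its call begins. There is no depth.
- job_done(): hands the job in; it is judged then, once.
The state is a dict: "t": time; "joints": joint angles; "qvel": joint speeds; "tau": joint torques, N m; "eef_pos": TCP position; "tcp_rot": TCP orientation; "ft_force": force on the tool from outside, world axes, zero at the start; "moment": the same for the moment, N m; "opening": opening from 0.0 (shut) to 1.0 (fully open); "grip_force": force on a finger pad.
Only numpy, scipy, OpenCV 4.12 (cv2) and the standard library are available. Lean on these libraries where they do the work, as an engineer would, in place of code of your own. Each camera call takes 0.05 s, during which the arm holds its last target. There are 200 camera calls.

## Working session

There is one attempt and no reset: what is moved stays moved. The work goes in short steps, Python scripts to look and compute and a tool call to move; the robot and the scene stay as the last step left them, time stands still between calls to the robot, and variables do not carry over. Pictures are saved under pics/ and viewed, at most 11 in all, crops included, and the job is handed in when it is done.

Besides the shell and the picture viewer there is one more tool, called after "Request:" as name(argument=value, ...), one argument or row to a line, values as JSON. carry_out: Moves the arm, as the interface text tells. Shift numbers are shares of 0.4 m and turn numbers shares of 30 degrees, none past 1 either way. Its arguments: {"type":"object","properties":{"moves":{"type":"array"},"hand":{"type":"number"}},"required":["moves"]}

```bash
mkdir -p pics; ls
python3 - <<'E'
from cell import state, read_camera
import cv2
s=state();print(s)
for n in("scene","side"):
    c=read_camera(n);cv2.imwrite(f"pics/{n}0.png",c["color"][:,:,::-1]);print(n,c["K"],c["R"],c["t"])
E
```

```text
pics
{'t': 0.0, 'joints': array([-1.21257467e+00,  4.91531670e-01,  1.55945731e+00,  5.24794961e-06,
        1.09168741e+00, -1.05617241e-01]), 'qvel': array([ 0.00072601, -0.00041212, -0.00165764,  0.00066538,  0.00096836,
       -0.00031946]), 'tau': array([-2.14546228e-03, -6.12647223e+01, -2.58177495e+01,  6.91601657e-02,
        4.83653520e-02, -1.07395133e-04]), 'eef_pos': array([ 279.54090496, -558.72696481,  214.07636569]), 'tcp_rot': array([-3.14051545e+00, -1.18877188e-04,  4.63836412e-01]), 'ft_force': array([-0.5194083 ,  0.97728259,  0.00587229]), 'moment': array([-0.08752674,  0.03102012,  0.01598125]), 'grip_force': 0.0, 'opening': 0.9981534664650024}
scene [[448.87482426   0.         322.87102432]
 [  0.         448.87482426 197.59968399]
 [  0.           0.           1.        ]] [[-0.86084277  0.50875888  0.01068332]
 [ 0.31863233  0.55527164 -0.76821016]
 [-0.39676588 -0.6579041  -0.6401086 ]] [ 470.43927287 -181.17281632 1511.65698406]
side [[470.83971584   0.         321.56634512]
 [  0.         470.83971584 202.39324455]
 [  0.           0.           1.        ]] [[-0.99958381 -0.02754582 -0.00856892]
 [-0.01026091  0.61710843 -0.78681122]
 [ 0.02696131 -0.78639583 -0.61713425]] [ 576.46691118    2.1626745  1520.91265605]
```

View pics/scene0.png

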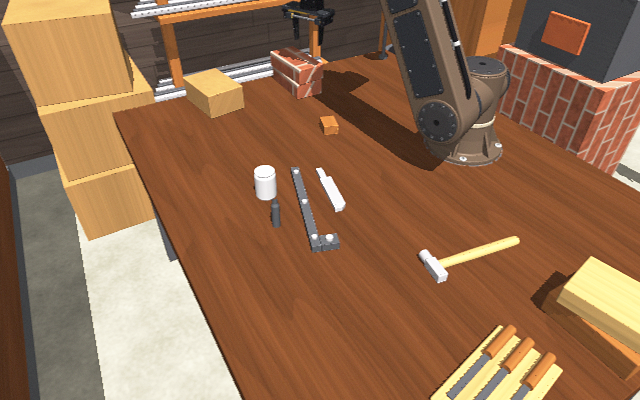

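View pics/side0.png

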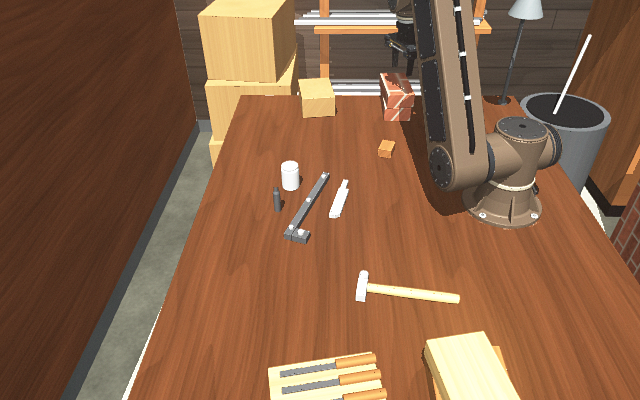

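The scene image shows the blank from (318,170) to (342,210), with the fence from (295,168) to (318,250) and the stop at (330,242). In the side image the blank runs from (346,180) to (334,217), the fence from (327,172) to (290,240), and the stop is at (300,237).

```bash
cat > h.py <<'E'
import numpy as np, cv2
from cell import state, read_camera
def ray(c,uv,z,fish=False):
    K,R,t=c["K"],c["R"],c["t"]; uv=np.atleast_2d(uv).astype(float)
    p=(uv-K[:2,2])/[K[0,0],K[1,1]]
    if fish:
        th=np.linalg.norm(p,axis=1,keepdims=True); d=np.hstack([p/np.maximum(th,1e-9)*np.sin(th),np.cos(th)])
    else: d=np.hstack([p,np.ones((len(p),1))])
    w=d@R; o=-R.T@t
    return o+w*((z-o[2])/w[:,2])[:,None]
E
python3 - <<'E'
from h import *
for n,b,f in(("scene",[[318,170],[343,209]],[[295,168],[314,250],[338,247]]),("side",[[346,181],[334,217]],[[327,172],[286,236],[308,241]])):
    c=read_camera(n); print(n,"blank",ray(c,b,14).round(),"fence",ray(c,f,22).round())
c=read_camera("wrist");cv2.imwrite("pics/w0.png",c["color"][:,:,::-1]);print(c["K"],c["R"],-c["R"].T@c["t"])
E
```

```text
scene blank [[507. -96.  14.]
 [538.  93.  14.]] fence [[ 568. -130.   22.]
 [ 686.  194.   22.]
 [ 630.  214.   22.]]
side blank [[496. -95.  14.]
 [536.  96.  14.]] fence [[ 561. -137.   22.]
 [ 675.  195.   22.]
 [ 610.  215.   22.]]
[[309.70691629   0.         324.19285063]
 [  0.         309.70691629 199.22488155]
 [  0.           0.           1.        ]] [[ 4.48015023e-01 -8.94025899e-01 -4.80750336e-04]
 [-8.61506918e-01 -4.31862670e-01  2.67021469e-01]
 [-2.38931727e-01 -1.19215460e-01 -9.63690461e-01]] [ 346.887291   -525.9526478   385.43751944]
```

Request:
carry_out(
  moves=[
    {"slide":[0,0,0],"spin":0.19},
    {"slide":[0,0,0],"spin":0.19},
    {"slide":[0,0,0],"spin":0.19},
    {"slide":[0,0,0],"spin":0.19},
    {"slide":[0,0,0],"spin":0.19},
    {"slide":[0,0,0],"spin":0.19},
    {"slide":[0,0,0],"spin":0.19},
    {"slide":[0,0,0],"spin":0.19},
    {"slide":[0,-0.04,0],"spin":0},
    {"slide":[0,-0.06,0],"spin":0},
    {"slide":[0,-0.08,0],"spin":0},
    {"slide":[0,-0.08,0],"spin":0},
  ],
)

```text
t: 1.25
eef_pos: [313.5, -459.7, 214.3]
tcp_rot: [-3.141, 0.0, -0.333]
ft_force: [0.4, -0.2, -0.7]
opening: 1.002
grip_force: 0.0
```

Request:
carry_out(
  moves=[
    {"slide":[0,-0.08,0],"spin":0},
    {"slide":[0,-0.08,0],"spin":0},
    {"slide":[0,-0.08,0],"spin":0},
    {"slide":[0,-0.08,0],"spin":0},
    {"slide":[0,-0.08,0],"spin":0},
    {"slide":[0,-0.08,0],"spin":0},
    {"slide":[0,-0.08,0],"spin":0},
    {"slide":[0,-0.08,0],"spin":0},
    {"slide":[0,-0.08,0],"spin":0},
    {"slide":[0,-0.08,0],"spin":0},
    {"slide":[0,-0.08,0],"spin":0},
    {"slide":[0,-0.08,0],"spin":0},
  ],
)

```text
t: 2.25
eef_pos: [438.9, -96.1, 214.7]
tcp_rot: [3.142, -0.0, -0.332]
ft_force: [0.3, -1.1, -0.2]
opening: 0.999
grip_force: 0.0
```

Request:
carry_out(
  moves=[
    {"slide":[-0.015,-0.08,0.03],"spin":0},
    {"slide":[-0.015,-0.08,0.03],"spin":0},
    {"slide":[-0.015,-0.08,0.02],"spin":0},
    {"slide":[-0.015,-0.05,0.01],"spin":0},
    {"slide":[0,-0.02,0],"spin":0},
    {"slide":[0,0,0],"spin":0},
    {"slide":[0,0,0],"spin":0},
  ],
)

```text
t: 2.83
eef_pos: [456.7, 27.0, 178.9]
tcp_rot: [3.141, -0.001, -0.331]
ft_force: [-0.4, 0.4, -0.1]
opening: 0.999
grip_force: 0.0
```

Run:
```python
from h import *
s=state();print(s["eef_pos"],s["tcp_rot"])
c=read_camera("wrist");np.savez("w1.npz",**c);cv2.imwrite("pics/w1.png",c["color"][:,:,::-1])
```

```text
[456.70959957  27.02670784 178.86972655] [ 3.14144644e+00 -5.36638309e-04 -3.31258177e-01]
```

View pics/w1.png

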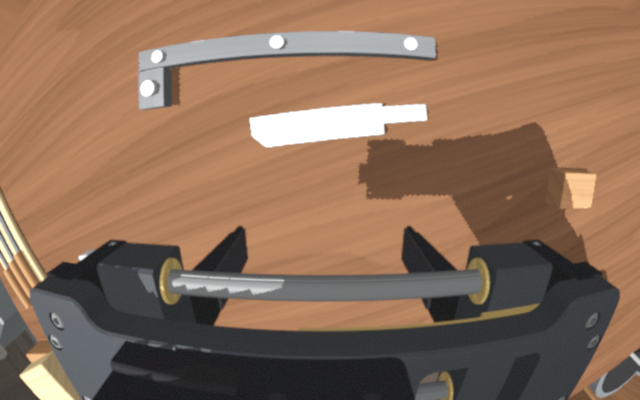

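The wrist image shows the blank from (250,130) to (427,112), with its back on the upper edge. The fence runs from (140,60) to (436,55) and the stop is at (153,88). Nothing lies between the fingers and the blank.

```bash
cat >> h.py <<'E'
def line(P):
    vx,vy,x,y=cv2.fitLine(P[:,:2].astype(np.float32),cv2.DIST_HUBER,0,.01,.01).ravel()
    if vy<0: vx,vy=-vx,-vy
    return np.array([x,y]),np.array([vx,vy])
def wrist(c,r0=20,r1=160):
    im=c["color"].astype(int); mx=im.max(2); sat=mx-im.min(2)
    out={}
    gray=((sat<35)&(mx>40)).astype(np.uint8); gray[:r0]=0; gray[r1:]=0
    return mx,sat,gray
E
python3 - <<'E'
from h import *
c=dict(np.load("w1.npz")); mx,sat,g=wrist(c)
n,l,st,ce=cv2.connectedComponentsWithStats(g)
for i in range(1,n):
    if st[i,4]>300: print(i,st[i],ce[i].round())
for x in (160,200,220,300,350,420): print(x,[tuple(c["color"][y,x]) for y in range(44,70,2)] if x!=160 else 0)
b=np.argmax([s[4]*(90<cc[1]<150) for s,cc in zip(st[1:],ce[1:])])+1
m=l==b
top=np.array([[x,np.argmax(m[:,x])-.5] for x in range(262,378)])
P=ray(c,top,14,True); p,d=line(P); print("back",p,d,np.degrees(np.arctan2(d[0],d[1])), "rms",np.std((P[:,:2]-p)@[d[1],-d[0]]))
ys,xs=np.nonzero(m); A=ray(c,np.c_[xs,ys],14,True)[:,:2]; s=(A-p)@d; w=(A-p)@[d[1],-d[0]]
print("len",s.min(),s.max(),"width",w.min(),w.max(),"nose",p+d*s.max(),"end",p+d*s.min())
E
```

```text
1 [ 138   31  299   79 8350] [269.  54.]
2 [ 249  103  179   45 5077] [332. 123.]
160 0
200 [(np.uint8(176), np.uint8(180), np.uint8(182)), (np.uint8(177), np.uint8(180), np.uint8(183)), (np.uint8(177), np.uint8(180), np.uint8(182)), (np.uint8(178), np.uint8(181), np.uint8(184)), (np.uint8(179), np.uint8(183), np.uint8(185)), (np.uint8(182), np.uint8(185), np.uint8(188)), (np.uint8(181), np.uint8(184), np.uint8(186)), (np.uint8(185), np.uint8(189), np.uint8(191)), (np.uint8(150), np.uint8(153), np.uint8(156)), (np.uint8(73), np.uint8(75), np.uint8(76)), (np.uint8(143), np.uint8(106), np.uint8(87)), (np.uint8(182), np.uint8(132), np.uint8(97)), (np.uint8(180), np.uint8(129), np.uint8(93))]
220 [(np.uint8(175), np.uint8(177), np.uint8(181)), (np.uint8(176), np.uint8(179), np.uint8(183)), (np.uint8(177), np.uint8(181), np.uint8(184)), (np.uint8(180), np.uint8(182), np.uint8(186)), (np.uint8(180), np.uint8(183), np.uint8(184)), (np.uint8(179), np.uint8(182), np.uint8(185)), (np.uint8(182), np.uint8(186), np.uint8(189)), (np.uint8(126), np.uint8(129), np.uint8(131)), (np.uint8(74), np.uin
[... 1569 characters left out ...]
uint8(172), np.uint8(175), np.uint8(178)), (np.uint8(173), np.uint8(176), np.uint8(179)), (np.uint8(170), np.uint8(173), np.uint8(176)), (np.uint8(124), np.uint8(125), np.uint8(128)), (np.uint8(72), np.uint8(73), np.uint8(73)), (np.uint8(154), np.uint8(111), np.uint8(85)), (np.uint8(170), np.uint8(123), np.uint8(90)), (np.uint8(177), np.uint8(128), np.uint8(93)), (np.uint8(179), np.uint8(129), np.uint8(95)), (np.uint8(171), np.uint8(122), np.uint8(89))]
back [537.5895      3.9256864] [0.22067036 0.9753485 ] 12.748408 rms 0.3312280717844263
len -118.56462966894955 78.24578761820392 width -35.914366504293945 0.10595986685907612 nose [554.85600345  80.2425958 ] end [ 511.42577834 -111.71614409]
```

```bash
cat >> h.py <<'E'
def fence(c):
    mx,sat,g=wrist(c); im=mx
    top,bot=[],[]
    for x in range(190,430,3):
        col=np.nonzero(g[25:85,x])[0]+25
        if len(col)==0: continue
        y=col.max(); bot.append([x,y+.5])
        k=[r for r in range(y-8,y+1) if im[r,x]>125]
        if k: top.append([x,max(k)+.5])
    return np.array(top),np.array(bot)
E
python3 - <<'E'
from h import *
c=dict(np.load("w1.npz")); t,b=fence(c)
for q,z in((t,22),(b,0)):
    P=ray(c,q,z,True); p,d=line(P); n=np.array([d[1],-d[0]]); print(z,p,d,np.degrees(np.arctan2(d[0],d[1])),np.std((P[:,:2]-p)@n))
    for nm,X in(("nose",[554.9,80.2]),("end",[511.4,-111.7]),("tin?",ray(c,[[0,0]],0,True)[0,:2])): print(nm,(np.array(X)-p)@n,(np.array(X)-p)@d)
mx,sat,g=wrist(c)
for r in range(76,106,6): print(r,mx[r,158:180])
e=np.array([[np.nonzero((mx[r,150:180]>125)&(sat[r,150:180]<35))[0].max()+150.5,r] for r in range(76,102,2)])
P=ray(c,e,22,True)[:,:2]; print("stop",((P-p)@d).round(1),P.mean(0))
s0=[read_camera(k) for k in("scene","side")]
for k,cc,uv in(("punch",s0[0],[277,226]),("tin",s0[0],[265,198]),("punch",s0[1],[277,211]),("tin",s0[1],[290,189]),("offcut",s0[1],[386,155]),("ham",s0[1],[362,297])):
    X=ray(cc,[uv],0)[0,:2]; print(k,X,(X-p)@n,(X-p)@d)
E
```

```text
22 [597.72186    -3.9359207] [0.31763148 0.94821423] 18.519747 0.32502012748409104
nose -67.32851705745308 66.17730573514773
end -47.622354586873946 -129.60197507640052
tin? 233.0285396093066 598.2408879608997
0 [595.98865  -12.359357] [0.31908476 0.9477262 ] 18.607582 0.3313988433274132
nose -68.4750678164311 74.61016529454372
end -48.46879096453863 -121.1386777971826
tin? 231.06596575904555 607.1335885884353
76 [192 193 194 192 179 132  83  72  70  72  71  68  74  89 101 109 113 112
 111 112 130 159]
82 [180 189 194 194 184 133  82  70  70  71  72  71  72  88 104 108 108 109
 110 111 120 149]
88 [122 160 186 196 188 135  85  71  70  70  72  70  71  88 101 109 108 110
 110 110 119 140]
94 [192 197 199 199 190 145  89  71  69  70  71  69  70  85 104 109 109 110
 111 109 119 149]
100 [199 201 202 200 194 158 103  74  71  72  72  72  72  84 102 109 113 115
 112 112 119 142]
stop [174.7 174.7 174.7 174.7 174.8 174.8 174.8 174.9 174.9 175.  175.1 175.1
 175.2] [626.0508798  162.05377589]
punch [717.93156882  50.32131213] 95.56805382284361 98.31423985530839
tin [696.39773642 -71.2777023 ] 113.96026964570001 -23.799448629250065
punch [717.16836485  52.81410183] 94.04933422066614 100.43319518398799
tin [685.20948003 -65.44104113] 101.49447639665567 -21.837894114604374
offcut [ 344.48327047 -283.76701442] -151.75618449841647 -337.4716789805192
ham [461.00846003 400.7959283 ] -259.75581524075255 348.4879631572569
```

Request:
carry_out(
  hand=0.2,
  moves=[
    {"slide":[0.02,0,0.03],"spin":-0.013},
    {"slide":[0.02,0,0.06],"spin":0},
    {"slide":[0.016,0,0.08],"spin":0},
    {"slide":[0,0,0.08],"spin":0},
    {"slide":[0,0,0.08],"spin":0},
    {"slide":[0,0,0.05],"spin":0},
    {"slide":[0,0,0.03],"spin":0},
    {"slide":[0,0,0.015],"spin":0},
    {"slide":[0,0,0.007],"spin":0},
    {"slide":[0,0,0],"spin":0},
    {"slide":[0,0,0],"spin":0},
  ],
)

```text
t: 3.9
eef_pos: [478.1, 19.8, 6.6]
tcp_rot: [-3.141, -0.001, -0.326]
ft_force: [0.0, -0.4, -0.3]
opening: 0.8
grip_force: 0.0
```

Request:
carry_out(
  moves=[
    {"slide":[0.006,0,0],"spin":0},
    {"slide":[0.006,0,0],"spin":0},
    {"slide":[0.006,0,0],"spin":0},
    {"slide":[0.006,0,0],"spin":0},
    {"slide":[0.006,0,0],"spin":0},
    {"slide":[0.006,0,0],"spin":0},
    {"slide":[0.006,0,0],"spin":0},
    {"slide":[0.006,0,0],"spin":0},
    {"slide":[0.006,0,0],"spin":0},
    {"slide":[0.006,0,0],"spin":0},
    {"slide":[0.006,0,0],"spin":0},
    {"slide":[0.006,0,0],"spin":0},
  ],
)

```text
t: 4.9
eef_pos: [503.4, 11.3, 5.7]
tcp_rot: [3.141, 0.004, -0.325]
ft_force: [-8.5, 1.8, 5.6]
opening: 0.795
grip_force: 4.1
```

Request:
carry_out(
  moves=[
    {"slide":[0.006,0,0],"spin":0},
    {"slide":[0.006,0,0],"spin":0},
    {"slide":[0.006,0,0],"spin":0},
    {"slide":[0.006,0,0],"spin":0},
    {"slide":[0.006,0,0],"spin":0},
    {"slide":[0.006,0,0],"spin":0},
    {"slide":[0.006,0,0],"spin":0},
    {"slide":[0.006,0,0],"spin":0},
    {"slide":[0.006,0,0],"spin":0},
    {"slide":[0.006,0,0],"spin":0},
    {"slide":[0.006,0,0],"spin":0},
    {"slide":[0.006,0,0],"spin":0},
  ],
)

```text
t: 5.9
eef_pos: [530.5, 2.2, 5.7]
tcp_rot: [3.141, 0.004, -0.325]
ft_force: [-8.4, 2.7, 6.1]
opening: 0.803
grip_force: 4.1
```

Run:
```python
from h import *
s=state();print(s["eef_pos"],s["ft_force"],s["tcp_rot"][2]); print(s["eef_pos"][:2]@np.array([.9477,-.319])-np.array([596,-12.4])@np.array([.9477,-.319]))
c=read_camera("wrist");np.savez("w2.npz",**c);cv2.imwrite("pics/w2.png",c["color"][:,:,::-1])
```

```text
[530.49854068   2.15395825   5.68597758] [-8.44815388  2.69501042  6.06045471] -0.32533569198891055
-66.71844568274992
```

View pics/w2.png

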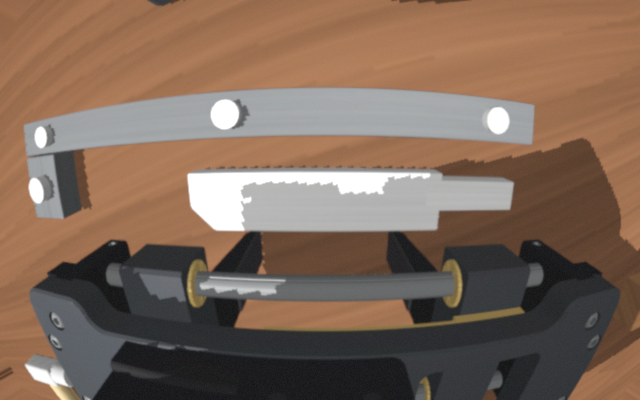

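The picture shows the blank nearly parallel to the fence, back edge at y≈170 and fence edge at y≈140, with both fingertips on its front edge. I'll close the remaining gap.

Request:
carry_out(
  moves=[
    {"slide":[0.006,0,0],"spin":0},
    {"slide":[0.006,0,0],"spin":0},
    {"slide":[0.006,0,0],"spin":0},
    {"slide":[0.006,0,0],"spin":0},
    {"slide":[0.006,0,0],"spin":0},
    {"slide":[0.006,0,0],"spin":0},
    {"slide":[0.006,0,0],"spin":0},
    {"slide":[0.004,0,0],"spin":0},
    {"slide":[0.002,0,0],"spin":0},
    {"slide":[0,0,0],"spin":0},
  ],
)

```text
t: 6.78
eef_pos: [549.0, -4.0, 5.7]
tcp_rot: [3.141, 0.004, -0.325]
ft_force: [-7.3, 2.0, 4.6]
opening: 0.8
grip_force: 3.4
```

Request:
carry_out(
  moves=[
    {"slide":[0.002,0,0],"spin":0},
    {"slide":[0.002,0,0],"spin":0},
    {"slide":[0,0,0],"spin":0},
  ],
)

```text
t: 7.03
eef_pos: [549.3, -4.2, 5.7]
tcp_rot: [3.141, 0.006, -0.325]
ft_force: [-11.6, 4.8, 8.7]
opening: 0.802
grip_force: 6.0
```

Request:
carry_out(
  moves=[
    {"slide":[0.002,0,0],"spin":0},
    {"slide":[0.002,0,0],"spin":0},
    {"slide":[0,0,0],"spin":0},
  ],
)

```text
t: 7.28
eef_pos: [549.4, -4.3, 5.6]
tcp_rot: [3.14, 0.009, -0.325]
ft_force: [-16.6, 7.2, 13.9]
opening: 0.801
grip_force: 9.0
```

Run:
```python
from h import *
s=state();print(s["eef_pos"],s["ft_force"],s["tcp_rot"][2])
c=read_camera("wrist");np.savez("w3.npz",**c);cv2.imwrite("pics/w3.png",c["color"][:,:,::-1])
```

```text
[549.43799138  -4.25771788   5.61318441] [-16.62625275   7.23027897  13.88625084] -0.3250284823910856
```

View pics/w3.png

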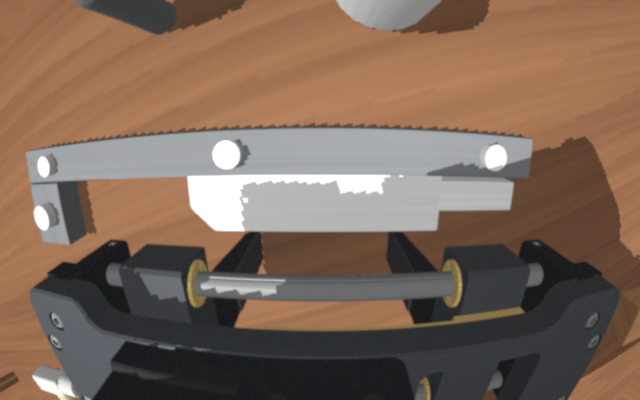

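The picture shows the blank's back flush against the fence at y≈177. The nose end is at x≈189 and the stop face at x≈80, and the tang end is at (513,195).

```bash
cat >> h.py <<'E'
P0=np.array([596,-12.4]);N=np.array([.9477,-.319]);D=np.array([.319,.9477])
def F(X): X=np.atleast_2d(X)[:,:2]-P0; return np.c_[X@N,X@D].round(1)
E
python3 - <<'E'
from h import *
c=dict(np.load("w3.npz"))
print(F(ray(c,[[188,178],[190,195],[512,180],[513,209],[438,231],[215,231]],14,True)))
print("stop/fence top",F(ray(c,[[72,183],[68,242],[188,176],[438,177]],22,True)))
E
```

```text
[[  -3.6   70. ]
 [ -13.7   69.9]
 [  -4.  -122.7]
 [ -22.7 -126.9]
 [ -35.8  -75. ]
 [ -35.7   56.4]]
stop/fence top [[ -2.8 158.7]
 [-46.1 177.5]
 [ -0.9  66.1]
 [ -1.7 -68.3]]
```

Request:
carry_out(
  moves=[
    {"slide":[-0.006,0,0],"spin":0},
    {"slide":[-0.02,0,0],"spin":0},
    {"slide":[-0.04,0,0],"spin":0},
    {"slide":[-0.03,0,0],"spin":0},
    {"slide":[0,0,-0.04],"spin":0},
    {"slide":[0,0,-0.06],"spin":0},
    {"slide":[0,0,-0.04],"spin":0},
    {"slide":[0,0,0],"spin":0},
  ],
  hand=0.2,
)

```text
t: 8.0
eef_pos: [518.3, 6.9, 64.4]
tcp_rot: [-3.141, -0.005, -0.325]
ft_force: [0.3, 0.2, -0.3]
opening: 0.802
grip_force: 0.0
```

Request:
carry_out(
  hand=1,
  moves=[
    {"slide":[0,0.03,0],"spin":0},
    {"slide":[0,0.06,0],"spin":0},
    {"slide":[0.02,0.08,0],"spin":0},
    {"slide":[0.04,0.08,0],"spin":0},
    {"slide":[0.05,0.07,0],"spin":0},
    {"slide":[0.035,0.046,0],"spin":0},
    {"slide":[0,0,0],"spin":0},
    {"slide":[0,0,0],"spin":0},
  ],
)

```text
t: 8.67
eef_pos: [524.3, -151.6, 60.4]
tcp_rot: [-3.142, 0.002, -0.328]
ft_force: [-0.8, 0.0, -0.3]
opening: 0.296
grip_force: 0.0
```

Run:
```python
from h import *
s=state();print(s["eef_pos"],F(s["eef_pos"]),s["opening"],s["joints"])
c=read_camera("wrist");np.savez("w4.npz",**c);cv2.imwrite("pics/w4.png",c["color"][:,:,::-1])
```

```text
[ 524.27323943 -151.6191801    60.43110286] [[ -23.6 -154.8]] 0.29627800082042555 [-4.02526039e-01  5.89278818e-01  1.89748578e+00 -1.21515252e-04
  6.56587034e-01  1.49605218e+00]
```

View pics/w4.png

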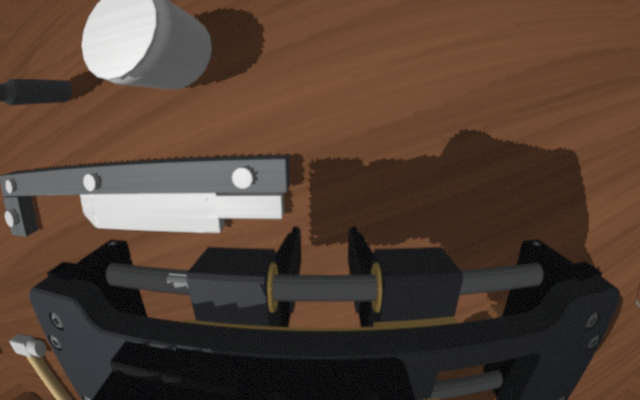

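The picture shows the blank's back still against the fence, its tang end at (282,207), and the fingers still closing to the right of it. I'll let them shut, then go down.

Request:
carry_out(
  moves=[
    {"slide":[0,0,0],"spin":0},
    {"slide":[0,0,0],"spin":0},
    {"slide":[0,0,0],"spin":0},
    {"slide":[0,0,0],"spin":0},
    {"slide":[0,0,0.03],"spin":0},
    {"slide":[0,0,0.04],"spin":0},
    {"slide":[0,0,0.03],"spin":0},
    {"slide":[0,0,0.02],"spin":0},
    {"slide":[0,0,0.014],"spin":0},
    {"slide":[0,0,0],"spin":0},
    {"slide":[0,0,0],"spin":0},
  ],
)

```text
t: 9.63
eef_pos: [525.4, -150.3, 8.4]
tcp_rot: [3.142, -0.0, -0.325]
ft_force: [-0.3, -0.1, 0.3]
opening: 0.003
grip_force: 0.0
```

Request:
carry_out(
  moves=[
    {"slide":[0,-0.003,0.004],"spin":0},
    {"slide":[0,-0.007,0],"spin":0},
    {"slide":[0,-0.007,0],"spin":0},
    {"slide":[0,-0.007,0],"spin":0},
    {"slide":[0,-0.007,0],"spin":0},
    {"slide":[0,-0.007,0],"spin":0},
    {"slide":[0,-0.007,0],"spin":0},
    {"slide":[0,-0.007,0],"spin":0},
    {"slide":[0,-0.007,0],"spin":0},
    {"slide":[0,-0.007,0],"spin":0},
    {"slide":[0,-0.007,0],"spin":0},
    {"slide":[0,-0.007,0],"spin":0},
  ],
)

```text
t: 10.63
eef_pos: [535.5, -120.1, 6.6]
tcp_rot: [3.141, -0.0, -0.325]
ft_force: [-0.7, -4.6, -0.4]
opening: 0.006
grip_force: 2.2
```

Request:
carry_out(
  moves=[
    {"slide":[0,-0.007,0],"spin":0},
    {"slide":[0,-0.007,0],"spin":0},
    {"slide":[0,-0.007,0],"spin":0},
    {"slide":[0,-0.007,0],"spin":0},
    {"slide":[0,-0.007,0],"spin":0},
    {"slide":[0,-0.007,0],"spin":0},
    {"slide":[0,-0.007,0],"spin":0},
    {"slide":[0,-0.007,0],"spin":0},
    {"slide":[0,-0.007,0],"spin":0},
    {"slide":[0,-0.007,0],"spin":0},
  ],
)

```text
t: 11.47
eef_pos: [544.5, -93.2, 6.6]
tcp_rot: [3.142, 0.0, -0.325]
ft_force: [-1.1, -4.4, 0.8]
opening: 0.006
grip_force: 2.2
```

Run:
```python
from h import *
s=state();print(s["eef_pos"],F(s["eef_pos"]),s["ft_force"],s["tcp_rot"])
c=read_camera("wrist");np.savez("w5.npz",**c);cv2.imwrite("pics/w5.png",c["color"][:,:,::-1])
```

```text
[544.47057215 -93.22928859   6.60231797] [[-23. -93.]] [-1.07154077 -4.3969393   0.83276894] [ 3.14151330e+00  4.19841721e-05 -3.25243583e-01]
```

View pics/w5.png

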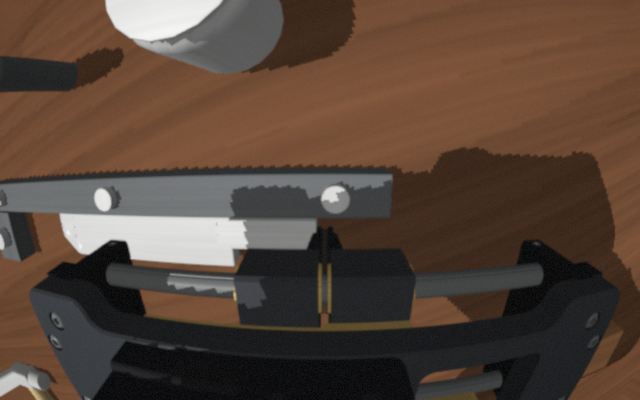

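The picture shows the tang end at the fingers (318,235), the blank still along the fence, and the nose at x≈62 heading for the stop at x≈30.

Request:
carry_out(
  moves=[
    {"slide":[0,-0.007,0],"spin":0},
    {"slide":[0,-0.007,0],"spin":0},
    {"slide":[0,-0.007,0],"spin":0},
    {"slide":[0,-0.007,0],"spin":0},
    {"slide":[0,-0.007,0],"spin":0},
    {"slide":[0,-0.007,0],"spin":0},
    {"slide":[0,-0.007,0],"spin":0},
    {"slide":[0,-0.007,0],"spin":0},
    {"slide":[0,-0.007,0],"spin":0},
    {"slide":[0,-0.007,0],"spin":0},
  ],
)

```text
t: 12.35
eef_pos: [553.4, -66.7, 6.7]
tcp_rot: [3.142, -0.0, -0.325]
ft_force: [-1.5, -4.4, 0.1]
opening: 0.005
grip_force: 2.3
```

Request:
carry_out(
  moves=[
    {"slide":[0,-0.007,0],"spin":0},
    {"slide":[0,-0.007,0],"spin":0},
    {"slide":[0,-0.007,0],"spin":0},
    {"slide":[0,-0.007,0],"spin":0},
    {"slide":[0,-0.007,0],"spin":0},
    {"slide":[0,-0.007,0],"spin":0},
    {"slide":[0,-0.005,0],"spin":0},
    {"slide":[0,-0.005,0],"spin":0},
    {"slide":[0,-0.005,0],"spin":0},
    {"slide":[0,0,0],"spin":0},
  ],
)

```text
t: 13.18
eef_pos: [560.8, -44.9, 6.6]
tcp_rot: [-3.141, -0.0, -0.325]
ft_force: [-0.2, 0.4, 0.5]
opening: 0.003
grip_force: 0.2
```

Run:
```python
from h import *
s=state();print(s["eef_pos"],F(s["eef_pos"]),s["ft_force"],s["tcp_rot"])
c=read_camera("wrist");np.savez("w6.npz",**c);cv2.imwrite("pics/w6.png",c["color"][:,:,::-1])
```

```text
[560.78567222 -44.93971626   6.60889989] [[-23.  -42.1]] [-0.24039587  0.35084724  0.50263754] [-3.14146617e+00 -9.81507869e-05 -3.25139924e-01]
```

View pics/w6.png

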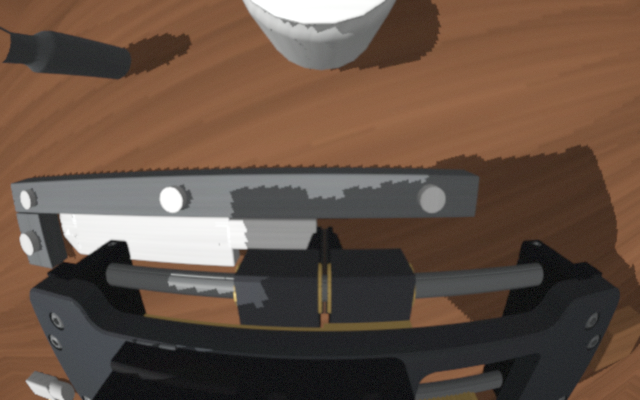

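The picture shows the nose (x≈62) about 10 mm short of the stop's face, and the back still along the fence.

Request:
carry_out(
  moves=[
    {"slide":[0,-0.004,0],"spin":0},
    {"slide":[0,-0.004,0],"spin":0},
    {"slide":[0,-0.004,0],"spin":0},
    {"slide":[0,-0.004,0],"spin":0},
    {"slide":[0,-0.004,0],"spin":0},
  ],
)

```text
t: 13.65
eef_pos: [563.2, -37.7, 6.6]
tcp_rot: [3.141, 0.0, -0.325]
ft_force: [-2.0, -4.1, 0.9]
opening: 0.005
grip_force: 2.3
```

Request:
carry_out(
  moves=[
    {"slide":[0,-0.003,0],"spin":0},
    {"slide":[0,-0.003,0],"spin":0},
    {"slide":[0,-0.003,0],"spin":0},
  ],
)

```text
t: 13.9
eef_pos: [564.4, -34.3, 6.6]
tcp_rot: [3.141, -0.0, -0.325]
ft_force: [-1.8, -4.4, 0.5]
opening: 0.004
grip_force: 2.3
```

Request:
carry_out(
  moves=[
    {"slide":[0,-0.003,0],"spin":0},
    {"slide":[0,-0.003,0],"spin":0},
  ],
)

```text
t: 14.07
eef_pos: [565.1, -32.0, 6.6]
tcp_rot: [3.142, 0.0, -0.325]
ft_force: [-0.9, -4.2, 0.9]
opening: 0.003
grip_force: 2.3
```

TCP d is about −28.6 now. I'll continue in small steps.

Request:
carry_out(
  moves=[
    {"slide":[0,-0.003,0],"spin":0},
    {"slide":[0,-0.003,0],"spin":0},
  ],
)

```text
t: 14.23
eef_pos: [565.9, -29.7, 6.6]
tcp_rot: [3.142, -0.0, -0.325]
ft_force: [-1.6, -4.5, 0.8]
opening: 0.006
grip_force: 2.2
```

Request:
carry_out(
  moves=[
    {"slide":[0,-0.003,0],"spin":0},
    {"slide":[0,-0.003,0],"spin":0},
  ],
)

```text
t: 14.4
eef_pos: [566.7, -27.4, 6.6]
tcp_rot: [3.142, 0.0, -0.325]
ft_force: [-1.8, -4.0, -0.3]
opening: 0.004
grip_force: 2.2
```

Request:
carry_out(
  moves=[
    {"slide":[0,-0.003,0],"spin":0},
    {"slide":[0,-0.003,0],"spin":0},
  ],
)

```text
t: 14.57
eef_pos: [566.9, -26.4, 6.6]
tcp_rot: [3.14, 0.001, -0.324]
ft_force: [-7.3, -25.7, 2.6]
opening: 0.002
grip_force: 13.6
```

Request:
carry_out(
  moves=[
    {"slide":[0,-0.003,0],"spin":0},
    {"slide":[0,0,0],"spin":0},
  ],
)

```text
t: 14.73
eef_pos: [567.0, -26.4, 6.6]
tcp_rot: [3.139, 0.001, -0.325]
ft_force: [-7.8, -25.7, 2.2]
opening: 0.005
grip_force: 13.6
```

Run:
```python
from h import *
s=state();print(s["eef_pos"],F(s["eef_pos"]),s["ft_force"],s["tcp_rot"])
c=read_camera("wrist");np.savez("w7.npz",**c);cv2.imwrite("pics/w7.png",cv2.resize(c["color"][160:290,0:360,::-1],None,fx=2.2,fy=2.2))
```

```text
[566.96275976 -26.38271899   6.61274596] [[-23.1 -22.5]] [ -7.84082601 -25.73604896   2.24317557] [ 3.13876248e+00  1.12525426e-03 -3.24734706e-01]
```

View pics/w7.png

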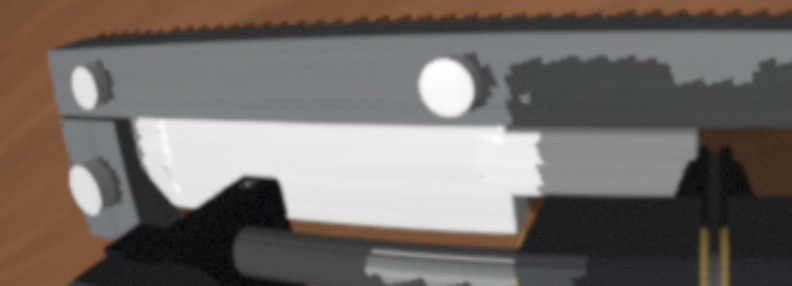

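The crop shows the nose against the stop's face near (140,120) and the back flush to the fence. The force has risen to 27 N without motion, so the nose is seated. I'll back off and then give one gentle two-finger nudge to the fence.

Request:
carry_out(
  moves=[
    {"slide":[0,0.005,0],"spin":0},
    {"slide":[0,0.01,0],"spin":0},
    {"slide":[0,0.03,0],"spin":0},
    {"slide":[0,0.035,0],"spin":0},
    {"slide":[0,0,0],"spin":0},
    {"slide":[0,0,-0.05],"spin":0},
    {"slide":[0,0,-0.06],"spin":0},
    {"slide":[0,0,-0.05],"spin":0},
    {"slide":[-0.05,0,0],"spin":0},
    {"slide":[-0.06,0,0],"spin":0},
    {"slide":[-0.05,0,0],"spin":0},
    {"slide":[0,0,0],"spin":0},
  ],
)

```text
t: 15.78
eef_pos: [493.5, -33.2, 70.7]
tcp_rot: [3.141, 0.003, -0.325]
ft_force: [0.6, -0.4, -0.3]
opening: 0.008
grip_force: 0.0
```

Request:
carry_out(
  hand=0.2,
  moves=[
    {"slide":[0,-0.03,0],"spin":0},
    {"slide":[0,-0.07,0],"spin":0},
    {"slide":[0,-0.08,0],"spin":0},
    {"slide":[0,-0.08,0],"spin":0},
    {"slide":[0,-0.07,0],"spin":0},
    {"slide":[0,-0.04,0],"spin":0},
    {"slide":[0,0,0],"spin":0},
    {"slide":[0,0,0],"spin":0},
    {"slide":[0,0,0],"spin":0},
    {"slide":[0,0,0],"spin":0},
    {"slide":[0,0,0],"spin":0},
    {"slide":[0,0,0],"spin":0},
  ],
)

```text
t: 16.78
eef_pos: [544.3, 105.4, 70.7]
tcp_rot: [3.142, -0.0, -0.326]
ft_force: [-0.7, -1.2, -0.0]
opening: 0.775
grip_force: 0.0
```

Run:
```python
from h import *
s=state();print(s["eef_pos"],F(s["eef_pos"]),s["opening"],s["tcp_rot"])
c=read_camera("wrist");np.savez("w8.npz",**c);cv2.imwrite("pics/w8.png",c["color"][:,:,::-1])
```

```text
[544.27094539 105.44928386  70.70064079] [[-86.6  95.2]] 0.7751482013644464 [ 3.14152002e+00 -1.01563410e-04 -3.26465799e-01]
```

View pics/w8.png

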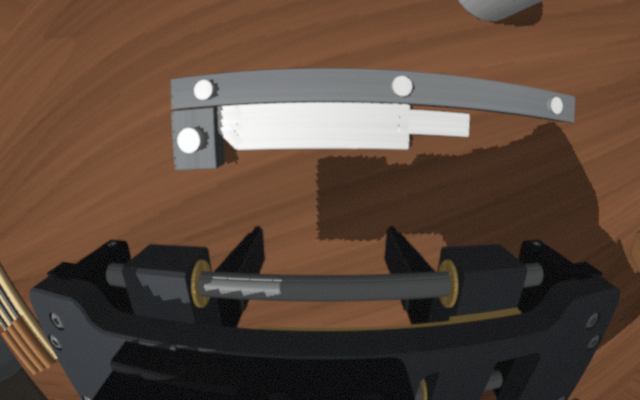

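The picture shows the nose against the stop at (218,105) and the back along the fence. The strip by the tang is its normal 4 mm step. Next is the gentle nudge.

Request:
carry_out(
  moves=[
    {"slide":[0,0,0.04],"spin":0},
    {"slide":[0,0,0.05],"spin":0},
    {"slide":[0,0,0.04],"spin":0},
    {"slide":[0,0,0.02],"spin":0},
    {"slide":[0,0,0.01],"spin":0},
    {"slide":[0.02,0,0],"spin":0},
    {"slide":[0.02,0,0],"spin":0},
    {"slide":[0.02,0,0],"spin":0},
    {"slide":[0.015,0,0],"spin":0},
    {"slide":[0.01,0,0],"spin":0},
    {"slide":[0.006,0,0],"spin":0},
    {"slide":[0,0,0],"spin":0},
  ],
)

```text
t: 17.83
eef_pos: [579.3, 94.4, 6.8]
tcp_rot: [-3.141, -0.001, -0.326]
ft_force: [-0.8, -0.3, 0.1]
opening: 0.804
grip_force: 0.0
```

Request:
carry_out(
  moves=[
    {"slide":[0.004,0,0],"spin":0},
    {"slide":[0.004,0,0],"spin":0},
    {"slide":[0,0,0],"spin":0},
  ],
)

```text
t: 18.08
eef_pos: [581.9, 93.6, 6.7]
tcp_rot: [3.142, -0.0, -0.325]
ft_force: [0.1, -0.6, 0.2]
opening: 0.8
grip_force: 0.0
```

Request:
carry_out(
  moves=[
    {"slide":[0.003,0,0],"spin":0},
    {"slide":[0.003,0,0],"spin":0},
    {"slide":[0,0,0],"spin":0},
  ],
)

```text
t: 18.33
eef_pos: [582.2, 93.4, 6.5]
tcp_rot: [3.141, 0.004, -0.325]
ft_force: [-7.2, 4.7, 4.7]
opening: 0.802
grip_force: 4.4
```

Request:
carry_out(
  moves=[
    {"slide":[0.003,0,0],"spin":0},
    {"slide":[0.001,0,0],"spin":0},
    {"slide":[0,0,0],"spin":0},
  ],
)

```text
t: 18.58
eef_pos: [582.3, 93.3, 6.5]
tcp_rot: [3.14, 0.007, -0.325]
ft_force: [-13.7, 8.0, 9.5]
opening: 0.8
grip_force: 7.7
```

Request:
carry_out(
  moves=[
    {"slide":[-0.006,0,0],"spin":0},
    {"slide":[-0.006,0,0],"spin":0},
    {"slide":[-0.02,0,0],"spin":0},
    {"slide":[-0.04,0,0],"spin":0},
    {"slide":[-0.04,0,0],"spin":0},
    {"slide":[0,0,-0.05],"spin":0},
    {"slide":[0,0,-0.07],"spin":0},
    {"slide":[0,0,-0.05],"spin":0},
    {"slide":[0,0,0],"spin":0},
    {"slide":[0,0,0],"spin":0},
  ],
)

```text
t: 19.42
eef_pos: [543.3, 106.7, 75.4]
tcp_rot: [-3.141, -0.002, -0.325]
ft_force: [-0.2, 0.8, -0.4]
opening: 0.797
grip_force: 0.0
```

Run:
```python
from h import *
s=state();print(F(s["eef_pos"]),s["eef_pos"],s["ft_force"])
c=read_camera("wrist");np.savez("w9.npz",**c);cv2.imwrite("pics/w9.png",cv2.resize(c["color"][60:180,160:480,::-1],None,fx=2.5,fy=2.5))
```

```text
[[-87.9  96.1]] [543.29256629 106.69311172  75.37999647] [-0.20205436  0.84958768 -0.42357857]
```

View pics/w9.png

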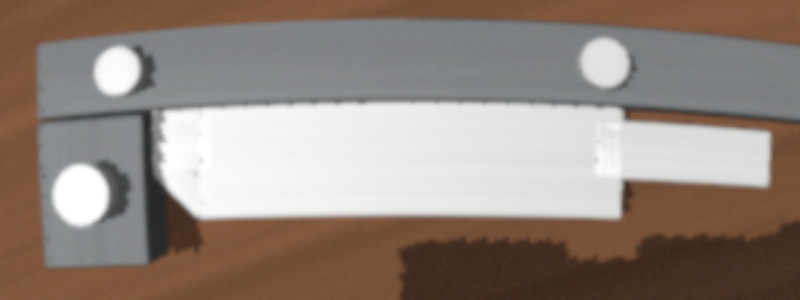

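The crop shows the back flush along the fence and the nose against the stop's dark face. I'll check in numbers that the nudge didn't slide it back.

Run:
```python
from h import *
for f in("w8.npz","w9.npz"):
    c=dict(np.load(f)); mx=c["color"].astype(float).mean(2)
    # tang end, row by row subpixel edge; and stop upper edge
    out=[];
    for r in range(117,131,2):
        row=mx[r,440:500]; i=np.nonzero(row>160)[0].max(); x=440+i+(row[i]-160)/(row[i]-row[i+1]); out.append([x,r])
    T=F(ray(c,out,14,True)); print("tang end d",np.median(T[:,1]))
    e=[]
    for r in range(114,160,2):
        k=[x for x in range(205,226) if mx[r,x-1]>90 and mx[r,x]<=90]
        if k: e.append([k[0]-.5,r])
    S=F(ray(c,e,22,True)); print("stop d",np.median(S[:,1]))
    b=[]
    for x in range(240,400,4):
        col=mx[90:125,x]; i=np.argmax(np.diff(col)); b.append([x,90+i+.5])
    B=F(ray(c,b,14,True)); print("back n fit",np.polyfit(B[:,1],B[:,0],1))
    q=[]
    for x in range(440,540,4):
        col=mx[90:130,x];k=[r for r in range(85,125) if mx[r-1,x]>85>=mx[r,x]]
        if k:q.append([x,k[0]-.5])
    if q: Q=F(ray(c,q,22,True)); print("fence n fit",np.polyfit(Q[:,1],Q[:,0],1))
```

```text
tang end d -19.0
stop d 175.6
back n fit [-6.60619643e-04 -1.02207223e+00]
fence n fit [-0.0024502  -0.78148382]
tang end d -19.0
stop d 175.8
back n fit [-0.00094863 -0.85500888]
fence n fit [-0.00172595 -0.78836   ]
```

```bash
python3 -c "
from cell import job_done; print(job_done())"
```

```text
the job is handed in; nothing more can be done
None
```

The blank lies with its back flush to the fence and its nose against the stop; the fingers are clear of it, no bystander was touched, and the job is handed in at about 19.5 s.

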